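# Open the bench scale's battery sled with the release pin

## Task

The bench scale's battery is flat. Take the orange-handled release pin from the wooden tool stand, push its tip down the square well in the scale's battery sled to press the red release, and keep it pressed while you push the sled out to its stop. Then put the pin back upright in its hole in the stand; leave the old cell lying in the sled and everything else where it is.

Things in the scene. Friction and masses are not known exactly. Their poses are not given: they have to be found in the camera images.
- pin_grip (a point): Centre of the release pin's square orange grip, 14 x 14 mm, 62 mm tall. A steel pin of 5 mm diameter, its last 4 mm tapered to 2 mm, sticks out 42 mm below the grip; its tip is 73 mm below this point. The tool is 104 mm long, about 45 g. z: its axis, up; x, y: square to the grip's flats. It starts upright in the stand, the grip's underside resting on the stand's top.
- pin_tip (a point): Tip of the release pin, on its axis, 42 mm below the grip's underside.
- tool_stand: Light wooden block, 48 (x) x 96 (y) x 45 mm tall, fixed to the bench; origin in the middle of its underside. The release pin stands in a hole 32 mm from its middle towards -y. Two black hex keys stand fixed in it 28 and 40 mm from its middle towards +y, rising 46 and 36 mm above its top, their short arms pointing to -x.
- stand_hole (a point): Centre of the mouth of the release pin's hole in the flat top of the tool stand, 45 mm above the bench. The hole is round, 9 mm in diameter, 43 mm deep. With the pin in place the grip's underside rests on the top and the pin's tip is 42 mm below this point.
- bench_scale: Grey bench scale, 150 (x) x 124 (y) mm, fixed to the bench; origin in the middle of its underside. Its sloping console is at -x (top about 54 mm above the bench), a round steel pan of 45 mm radius, 53 mm above the bench, towards +x and +y. The battery sled's dark nose sits flush in its -y side, between the two grey halves, and slides out along -y.
- well_mouth (a point): Centre of the mouth of the square well in the sled's nose, level with the nose's flat top, 43 mm above the bench; it moves with the sled. The well is 11 x 11 mm (sides along x and y) framed in white, with upright walls; the red release's top is 9 mm below this point. The nose is 33 (x) x 29 (y) mm. Axes as the scale's: the sled slides out along -y.
- release_top (a point): Centre of the top of the red release button that fills the bottom of the well, 34 mm above the bench when up; it goes straight down when pressed and moves with the sled.
- cell_release (a joint): How far the red release is pressed (m): 0 up, 0.006 fully down. Its spring pushes back with 2 N when up, 5 N fully down. Pressed more than about 4 mm it unlocks the sled, and must stay down over the sled's first 17 mm. Pushed sideways too early, the latch binds: press first, then push.
- cell_sled (a joint): How far the battery sled is out (m): 0 home and latched, 0.058 against its stop. It slides stiffly, with about 2 N, and stays where it is left.
- old_cell_center (a point): Middle of the old red and white battery cell, 50 mm long, 15 mm in diameter, lying loose in the sled's tray along y, about 20 mm above the bench, hidden under the scale's dark bridge until the sled is out.
- fresh_cell: A red and white battery cell, 50 x 15 mm, lying behind the scale: leave it alone. (Over the back of the bench, not over the work, a shelf board hangs 470 mm above the bench, and a side panel closes the bench's right end.)
- jar_oil: white jar with a black lid, 53 mm across, 90 mm tall, at the back of the bench: leave it alone.
- screwdriver_a: screwdriver with a red handle, 184 mm long, lying on the bench: leave it alone.
- marker: red and white marker pen, 135 mm long, lying near the middle of the bench: leave it alone.
Mind the look-alikes: they are no part of the job. Of the things that look like the part that bears pin_grip, the larger one is meant.

How it is judged:
On the way, in this order (a step that is already met when the one before it is completed fails the run):
1. the pin presses the release down while the sled is still home (value of joint cell_release above 0.004 m and value of joint cell_sled below 0.004 m and contact force between release_pin and cell_release above 0.5 N), for 0.05 s.
2. the sled is on its way out with the pin still holding the release down (value of joint cell_release above 0.003 m and value of joint cell_sled above 0.022 m and contact force between release_pin and cell_release above 0.3 N), for 0.05 s.
3. the sled is out against its stop (value of joint cell_sled above 0.054 m), for 0.1 s.
At the end, for the whole second after the job is handed in: The sled is out to within 4 mm of its stop, the release has sprung up again (pressed less than 1.5 mm), the release pin stands upright (within 0.12 rad) and at rest in its hole in the stand, its tip within 6 mm of the hole's axis and at least 38 mm deep, and the old cell lies at rest in the sled (value of joint cell_sled above 0.054 m and value of joint cell_release below 0.0015 m and horizontal distance between pin_tip and stand_hole below 0.006 m and z of pin_tip in the frame of stand_hole below -0.038 m and angle between pin_grip's own z axis and vertical below 0.12 rad and linear speed of each of release_pin, old_cell below 0.02 m/s and distance between old_cell_center and well_mouth below 0.06 m and z of old_cell_center in the frame of well_mouth below -0.018 m); the robot touches nothing.
It fails at once if the latch is forced: the sled leaves home with the release up (value of joint cell_sled between 0.004 and 0.01 m and value of joint cell_release below 0.002 m).
It fails at once if a thing that has no part in the job is moved by more than 20 mm (distance of any of fresh_cell, jar_oil, screwdriver_a, marker from where it was at the start of the episode above 0.02 m).
It also fails if it takes over 45 s, if anything falls off the work surface, if the arm or the gripper's body presses on something with over 40 N, if the wrist force passes 120 N, or if a joint passes its speed limit or range.

## Robot

A 6-joint arm with a two-finger parallel gripper is mounted at the origin on a cart in front of the work surface, level with it; the furniture and walls round the work are solid. World frame = base frame: x ahead of the robot, y to its left, z up, the work surface at z = 0. Lengths are in m, angles in rad, forces in N, time in s.
With the tool pointing down it reaches from about 0.3 to 0.875 m from the base axis. Payload 6.4 kg.
Tool frame: the origin (TCP) lies on the mounting face of the last link; the fingertips stand 173 mm ahead of it and the grasp point (between the pads) lies 155 mm ahead of it (ctrl.tip_reach is the distance from the TCP to the fingertips, in m); z points along the fingers, y is the line along which they close (so a half turn about z gives the same grasp; the last joint's range is limited). The gripper opens to 85 mm and grips with 20 to 120 N. Pads are 22 mm wide; open, the fingers measure 114 mm over their backs; the gripper's body (76 mm by 85 mm) begins 54 mm behind the grasp point. The pads swing forward as they close: fully open they stand 13 mm farther back than shut.
Start: joints at [0.982, 0.181, 1.607, -0, 1.354, -0.206], TCP at [0.215, 0.533, 0.405] pointing down, gripper open.
Joint ranges: [-2.99, 2.99], [-0.89, 2.07], [0.3, 2.58], [-1.14, 4.28], [0, 2.63], [-3.12, 3.12]. Speed limits (rad/s): [2.57, 2.57, 3.01, 3.14, 3.14, 3.14].

## Interface

Orientations are given as a unit quaternion [w, x, y, z].
In Python, from bench import ctrl gives the robot as it stands.
- The arm moves only by the shell command python3 -m pendant 'ROWS'. ROWS is JSON, a list that holds one entry, the list of rows, each a list of 7 numbers: the opening, from 0 (shut) to 1 (fully open), then the shift along the tool's x, y, z in mm, then the turn, a rotation vector about the tool's x, y, z in rad. A call has 1 to 5 rows; each row is the pose to reach, as a shift and turn from the pose commanded when the call began, along the tool's axes at that moment; what a row does not reach only later rows make up. A row lasts 1/12 s, in which the tool goes at most 41.7 mm and 7.16 degrees, less where a joint would pass 70% of its speed; a pose out of reach is approached as far as the arm can. A call with a gripper value outside its range is refused whole. The fingers move at their own pace and stop on an object; the grip force is fixed at half the most. Time passes only in rows, so rows that repeat a pose let the fingers close. It gives the time, the measured TCP pose, the force, the opening and the grip force at its end, in the units of the state.
- ctrl.get_obs(): the state, without advancing time (a new reading comes with each control period).
- ctrl.camera(name): name is "side" or "top" or "wrist"; returns the picture (400x640x3 uint8, red, green, blue); there is no depth.
- ctrl.camera_params(name): a dict with "mtx" (3x3 intrinsics, pixels), "distortion" ([k1, k2, p1, p2, k3] as OpenCV has them; the pictures are not rectified), "world_from_camera" (4x4, takes a point from camera to world coordinates); the wrist camera has in their place "tool_from_camera" (4x4, takes a point from camera to tool coordinates, whose origin is the TCP and whose axes are the flange's). Camera axes: x right, y down, z forward; pixel columns grow to the right and rows downward; lengths in m; the calibration is good to about 2 mm. A picture is of the moment at which its call begins: read the wrist's pose just before it. camera_params takes no time and is no camera call.
- ctrl.hand_in(): hands the job in; it is judged then, once.
Trained networks look in the newest picture that a camera, given by its name, has taken for a name from the list of things; names that differ only in an ending like _2 or _b are one class to them, and where a whole thing is asked for, a point or a joint stands for the part that bears it (a point fixed in the world has none). Each returns a list of dicts, best first, with "confidence" (0 to 1); they miss things now and then, are a little off and sometimes report something else, mostly with a low value. They report only what shows in the picture. A call takes as long as a camera call. They do not tell look-alikes from the thing itself.
- ctrl.boxes_of(camera, name): "point" ([column, row] as shares, 0 to 1, of the picture: columns of its width, rows of its height, amid what is visible of it).
The state is a dict: "time_s": time; "q": joint angles; "dq": joint speeds; "joint_efforts": joint torques, N m; "eef_pos": TCP position; "eef_rot": TCP orientation; "wrist_force": force on the tool from outside, world axes, zero at the start; "torque": the same for the moment, N m; "opening": opening from 0.0 (shut) to 1.0 (fully open); "grasp_force": force on a finger pad.
Only numpy, scipy, OpenCV 4.12 (cv2) and the standard library are available. Lean on these libraries where they do the work, as an engineer would, in place of code of your own. Each camera call takes 0.05 s, during which the arm holds its last target. There are 200 camera calls.

## Working session

There is one attempt and no reset: what is moved stays moved. The work goes in short steps, Python scripts to look and compute and a shell command to move; the robot and the scene stay as the last step left them, time stands still between calls to the robot, and variables do not carry over. Pictures are saved under pics/ and viewed, at most 10 in all, crops included, and the job is handed in when it is done.

```bash
mkdir -p pics; ls; cat > h.py <<'E'
import numpy as np, cv2, json
from bench import ctrl
from scipy.spatial.transform import Rotation as R
def pose():
    o=ctrl.get_obs(); w,x,y,z=o["eef_rot"]; T=np.eye(4); T[:3,:3]=R.from_quat([x,y,z,w]).as_matrix(); T[:3,3]=o["eef_pos"]; return T
def wfc(cam):
    p=ctrl.camera_params(cam)
    T=np.array(p["world_from_camera"]) if "world_from_camera" in p else pose()@np.array(p["tool_from_camera"])
    return np.array(p["mtx"]),np.array(p["distortion"]),T
def ray(cam,px,T=None):
    K,d,T0=wfc(cam); T=T0 if T is None else T
    n=cv2.undistortPoints(np.array([[px]],float),K,d)[0,0]
    v=T[:3,:3]@np.array([n[0],n[1],1]); return T[:3,3],v/np.linalg.norm(v)
def onz(cam,px,z,T=None):
    o,v=ray(cam,px,T); return o+v*(z-o[2])/v[2]
def proj(cam,P):
    K,d,T=wfc(cam); Ti=np.linalg.inv(T)
    return cv2.projectPoints(np.array([P],float),cv2.Rodrigues(Ti[:3,:3])[0],Ti[:3,3],K,d)[0][0,0]
def snap(cam,name=None):
    im=ctrl.camera(cam)
    if name: cv2.imwrite("pics/"+name+".png",cv2.cvtColor(im,cv2.COLOR_RGB2BGR))
    return im
def find(cam,n):
    return [(np.round(np.array(b["point"])*[640,400],1).tolist(),round(b["confidence"],2)) for b in ctrl.boxes_of(cam,n)]
E
python3 - <<'E'
from h import *
a=snap("top");b=snap("side")
cv2.imwrite("pics/t.png",cv2.cvtColor(a,cv2.COLOR_RGB2BGR));cv2.imwrite("pics/s.png",cv2.cvtColor(b,cv2.COLOR_RGB2BGR))
for c in("top","side"):
    for n in("pin_grip","tool_stand","bench_scale","well_mouth","release_top","marker","screwdriver_a"):
        print(c,n,find(c,n))
    print(wfc(c)[2].round(3))
o=ctrl.get_obs();print(o["time_s"],o["eef_rot"],ctrl.camera_params("wrist")["tool_from_camera"])
E
```

```text
pics
top pin_grip [([286.3, 324.0], 0.44)]
top tool_stand [([406.6, 180.9], 0.67), ([274.9, 248.8], 0.4)]
top bench_scale [([274.0, 246.8], 0.64)]
top well_mouth [([277.3, 226.7], 0.51)]
top release_top []
top marker [([336.5, 174.4], 0.68)]
top screwdriver_a [([257.8, 176.2], 0.72)]
[[-0.012 -0.995  0.097  0.409]
 [-1.     0.01  -0.025  0.268]
 [ 0.024 -0.097 -0.995  0.987]
 [ 0.     0.     0.     1.   ]]
side pin_grip [([404.1, 235.1], 0.54), ([226.6, 248.8], 0.39)]
side tool_stand [([387.1, 255.4], 0.72)]
side bench_scale [([278.1, 219.7], 0.98)]
side well_mouth [([297.4, 209.7], 0.46)]
side release_top []
side marker [([355.3, 229.6], 0.75), ([282.9, 207.9], 0.33), ([388.5, 256.1], 0.29)]
side screwdriver_a [([320.3, 198.1], 0.8)]
[[ 0.842 -0.308  0.443 -0.023]
 [-0.54  -0.466  0.701 -0.503]
 [-0.01  -0.83  -0.558  0.703]
 [ 0.     0.     0.     1.   ]]
0.8 [4.89129572e-06 1.90260319e-01 9.81733676e-01 1.81496931e-05] [[-5.27391974e-04 -9.62163174e-01 -2.72473389e-01  6.81162223e-02]
 [ 9.99999813e-01 -5.92036683e-04  1.55039065e-04  6.10299341e-04]
 [-3.10487121e-04 -2.72473256e-01  9.62163306e-01  3.05026565e-02]
 [ 0.00000000e+00  0.00000000e+00  0.00000000e+00  1.00000000e+00]]
```

View pics/t.png

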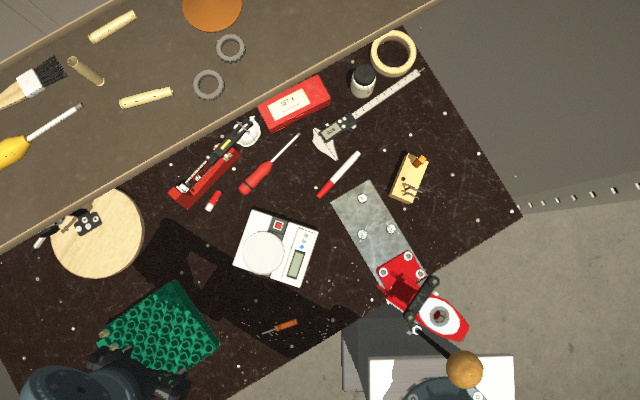

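View pics/s.png

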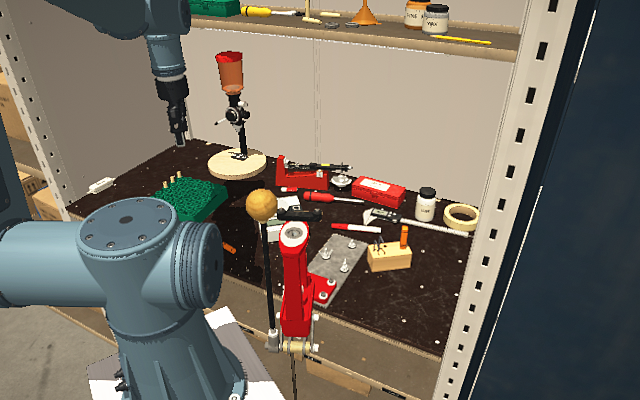

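Top view: the pin stands in the stand (orange, 420,160; stand at 408,178). The scale is at (275,248), with its well and red release at (278,226). 

Candidates for the pin:
- The upright orange grip in the stand: top (420,160), side (404,235).
- The small orange-handled tool lying on the bench: top (286,324), side (227,249).

The upright one in the stand is the larger and fits the description. I'll check it in a close crop.

```bash
python3 - <<'E'
from h import *
print("pin",onz("top",(420,160),.107),onz("side",(404,226),.107), "scale",onz("top",(274,247),.045),"well",onz("top",(277.5,226),.043),onz("side",(297,210),.043))
print("stand",onz("top",(408,178),.045))
a=cv2.imread("pics/t.png");b=cv2.imread("pics/s.png")
c=[cv2.resize(i[y:y+90,x:x+120],(480,360),interpolation=2) for i,x,y in((a,355,130),)]+[cv2.resize(b[210:285,350:430],(384,360),interpolation=2)]
d=[cv2.resize(a[195:300,225:330],(315,315),interpolation=2)]
cv2.imwrite("pics/c1.png",cv2.resize(np.hstack(c),(792,330)))
print(pose().round(3))
E
```

```text
pin [0.56379638 0.05961072 0.107     ] [0.56914121 0.06121872 0.107     ] scale [0.39329932 0.35758897 0.045     ] well [0.4370673  0.35034736 0.043     ] [0.43691293 0.33973893 0.043     ]
stand [0.53596885 0.07213891 0.045     ]
[[-0.928  0.374  0.     0.215]
 [ 0.374  0.928  0.     0.533]
 [-0.     0.    -1.     0.405]
 [ 0.     0.     0.     1.   ]]
```

View pics/c1.png

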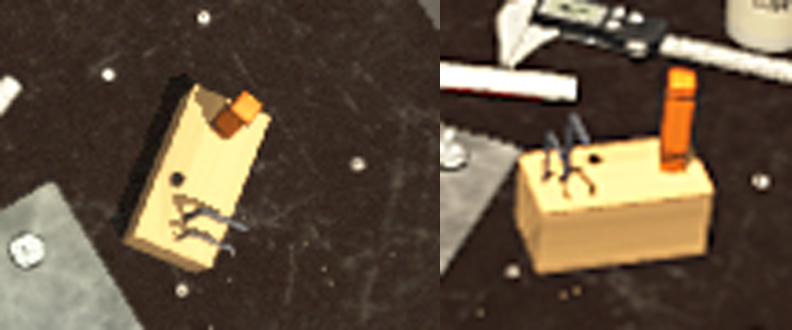

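The crop confirms the choice: the large orange grip stands upright at the -y end of the stand, opposite the hex keys, with an empty decoy hole mid-block. The tool's y axis is already nearly along the stand's x. I'll check the height of the toggle clamp's lever before reaching.

```bash
python3 - <<'E'
from h import *
def tri(a,b):
    o1,v1=ray("top",a);o2,v2=ray("side",b)
    t=np.linalg.lstsq(np.c_[v1,-v2],o2-o1,rcond=None)[0]
    return (o1+v1*t[0]).round(3),(o2+v2*t[1]).round(3)
print("ball",tri((465,370),(262,205)));print("clamp hd",tri((425,290),(295,235)),"pin",tri((421,158),(404,227)))
T=pose();d=np.array([.566,.060,.405])-T[:3,3];print(T[:3,:3].T@d*1000)
print(ctrl.get_obs()["wrist_force"])
E
```

```text
ball (array([0.21 , 0.048, 0.307]), array([0.211, 0.048, 0.307]))
clamp hd (array([0.315, 0.076, 0.182]), array([0.292, 0.088, 0.182])) pin (array([0.568, 0.058, 0.107]), array([0.567, 0.058, 0.107]))
[-5.02642146e+02 -3.07922268e+02 -3.00373053e-01]
[-0.23587262  0.15329423 -0.02677289]
```

```bash
python3 -m pendant '[[[1,-34,-21,0,0,0,0],[1,-68,-42,0,0,0,0],[1,-102,-62,0,0,0,0],[1,-136,-83,0,0,0,0],[1,-170,-104,0,0,0,0]]]'; python3 -m pendant '[[[1,-34,-21,0,0,0,0],[1,-68,-42,0,0,0,0],[1,-102,-62,0,0,0,0],[1,-136,-83,0,0,0,0],[1,-170,-104,0,0,0,0]]]'; python3 -m pendant '[[[1,-34,-21,0,0,0,0],[1,-68,-42,0,0,0,0],[1,-102,-62,0,0,0,0],[1,-136,-82,20,0,0,0],[1,-162,-100,60,0,0,0]]]'
```

```text
time_s: 1.22
eef_pos: [0.3342, 0.372, 0.4049]
eef_rot: [0.0, 0.19, 0.982, 0.0]
wrist_force: [0.9, 0.8, 0.2]
opening: 0.998
grasp_force: 0.0
time_s: 1.63
eef_pos: [0.4532, 0.2117, 0.405]
eef_rot: [0.0, 0.19, 0.982, 0.0]
wrist_force: [0.9, 1.0, 0.2]
opening: 1.001
grasp_force: 0.0
time_s: 2.05
eef_pos: [0.5646, 0.0634, 0.3574]
eef_rot: [0.005, 0.191, 0.982, 0.0]
wrist_force: [1.5, 0.8, -1.1]
opening: 1.004
grasp_force: 0.0
```

```bash
python3 -m pendant '[[[1,0,0,0,0,0,0],[1,0,0,0,0,0,0]]]'; python3 - <<'E'
from h import *
im=snap("wrist","w1"); print(pose().round(4)); print(find("wrist","pin_grip"),find("wrist","tool_stand"))
print(proj("wrist",[.567,.058,.107]))
E
```

```text
time_s: 2.22
eef_pos: [0.5611, 0.065, 0.3513]
eef_rot: [-0.003, 0.192, 0.981, -0.0]
wrist_force: [-1.4, 0.8, -0.8]
opening: 1.001
grasp_force: 0.0
[[-9.272e-01  3.747e-01 -2.000e-03  5.612e-01]
 [ 3.747e-01  9.272e-01  6.000e-04  6.610e-02]
 [ 2.100e-03 -2.000e-04 -1.000e+00  3.531e-01]
 [ 0.000e+00  0.000e+00  0.000e+00  1.000e+00]]
[([315.7, 210.5], 0.86), ([446.7, 120.3], 0.3)] [([311.8, 163.0], 0.55)]
[309.32994202 214.12731585]
```

View pics/w1.png

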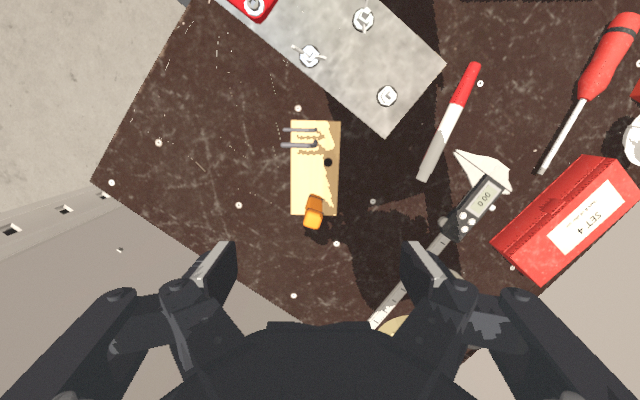

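The wrist view shows the stand squarely aligned with the image (291–340, 120–215), with the grip at its lower end and its top face near (313,224). The grip looks slightly turned, so I'll measure its yaw and position.

```bash
python3 - <<'E'
from h import *
im=snap("wrist"); T=pose()@np.array(ctrl.camera_params("wrist")["tool_from_camera"])
hsv=cv2.cvtColor(im,cv2.COLOR_RGB2HSV)
m=cv2.inRange(hsv,(5,170,90),(22,255,255)); m[:185]=0;m[245:]=0;m[:,:290]=0;m[:,345:]=0
b=cv2.inRange(hsv,(10,170,225),(25,255,255))&m
for k in(m,b):
    c=max(cv2.findContours(k,0,1)[0],key=cv2.contourArea);r=cv2.minAreaRect(c);print(cv2.contourArea(c),r)
P=cv2.boxPoints(r);print([onz("wrist",p,.107,T)[:2].round(4).tolist() for p in P],onz("wrist",r[0],.107,T))
cr=cv2.resize(im[110:250,260:370],(550,700//1),interpolation=2)[:600];cr=cv2.resize(im[130:240,270:370],(500,550),interpolation=2)
cv2.imwrite("pics/w2.png",cv2.cvtColor(cr,cv2.COLOR_RGB2BGR)); print(T[:3,3])
E
```

```text
448.5 ((311.32354736328125, 209.20590209960938), (18.19017219543457, 32.7423095703125), 14.03624439239502)
227.0 ((309.1499938964844, 217.05001831054688), (16.76007080078125, 15.811387062072754), 18.434947967529297)
[[0.5704, 0.0472], [0.5597, 0.0562], [0.569, 0.0667], [0.5798, 0.0578]] [0.56967295 0.05698556 0.107     ]
[0.49834606 0.09335506 0.32468176]
```

View pics/w2.png

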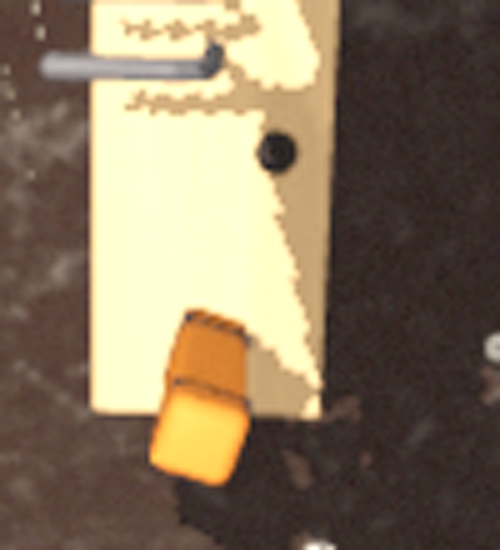

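The grip's flats are turned about 15° from the stand's. I'll turn the hand +0.27 rad about the tool's z and centre it above the grip at about (0.569, 0.057).

```bash
python3 - <<'E'
from h import *
T=pose();print(T[:3,3],T[:3,:3].T@(np.array([.569,.0573,.29])-T[:3,3])*1000)
E
```

```text
[0.56126324 0.06744246 0.35534957] [-10.7988772   -6.597593    65.36932609]
```

```bash
python3 -m pendant '[[[1,-4,-2,10,0,0,0.09],[1,-8,-4,25,0,0,0.18],[1,-11,-7,35,0,0,0.27],[1,-11,-7,35,0,0,0.27],[1,-11,-7,35,0,0,0.27]]]'; python3 - <<'E'
from h import *
im=snap("wrist","w3"); T=pose();print(T.round(4)); Tc=T@np.array(ctrl.camera_params("wrist")["tool_from_camera"])
hsv=cv2.cvtColor(im,cv2.COLOR_RGB2HSV)
m=cv2.inRange(hsv,(5,170,90),(22,255,255)); m[:150]=0;m[300:]=0;m[:,:230]=0;m[:,410:]=0
b=cv2.inRange(hsv,(10,170,225),(25,255,255))&m
for k in(m,b):
    c=max(cv2.findContours(k,0,1)[0],key=cv2.contourArea);r=cv2.minAreaRect(c);print(cv2.contourArea(c),r)
print(onz("wrist",r[0],.107,Tc), T[:3,:3].T@(onz("wrist",r[0],.107,Tc)-T[:3,3])*1000, find("wrist","pin_grip"))
E
```

```text
time_s: 2.83
eef_pos: [0.5687, 0.0567, 0.3196]
eef_rot: [0.0, 0.319, 0.948, 0.0]
wrist_force: [0.1, 0.1, 1.2]
opening: 0.997
grasp_force: 0.0
[[-0.7968  0.6042  0.0018  0.5689]
 [ 0.6043  0.7968 -0.      0.0566]
 [-0.0015  0.001  -1.      0.3201]
 [ 0.      0.      0.      1.    ]]
612.0 ((318.0, 211.0), (38.0, 20.0), 90.0)
6.0 ((310.5, 218.5), (5.0, 13.0), -0.0)
[0.56594423 0.05358613 0.107     ] [  0.86161011  -4.44744977 213.07415947] [([514.3, 268.8], 0.51)]
```

View pics/w3.png

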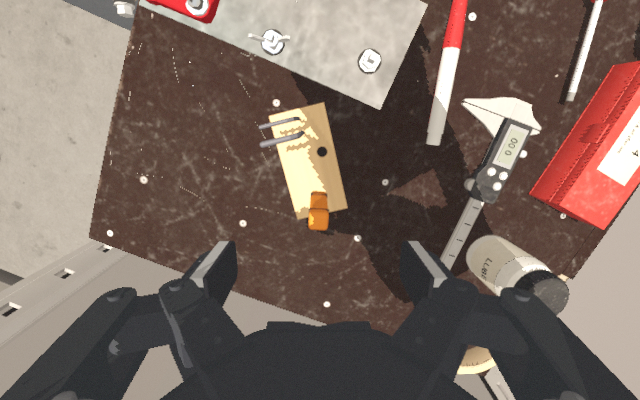

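The grip is now square to the hand and centred (columns 308–328, top face near row 220). I'll go down and close.

```bash
python3 -m pendant '[[[1,0,0,30,0,0,0],[1,0,0,60,0,0,0],[1,0,0,80,0,0,0],[1,0,0,80,0,0,0]]]'; python3 -m pendant '[[[0.1,0,0,0,0,0,0],[0.1,0,0,0,0,0,0],[0.1,0,0,0,0,0,0],[0.1,0,0,0,0,0,0],[0.1,0,0,0,0,0,0]]]';python3 -m pendant '[[[0.05,0,0,0,0,0,0],[0.05,0,0,0,0,0,0],[0.05,0,0,0,0,0,0],[0.05,0,0,0,0,0,0],[0.05,0,0,0,0,0,0]]]'
```

```text
time_s: 3.27
eef_pos: [0.567, 0.0563, 0.2354]
eef_rot: [-0.003, 0.32, 0.948, -0.001]
wrist_force: [-0.7, -0.2, -0.8]
opening: 0.999
grasp_force: 0.0
time_s: 3.68
eef_pos: [0.5694, 0.0557, 0.2402]
eef_rot: [0.001, 0.321, 0.947, 0.0]
wrist_force: [-0.9, 0.1, -0.3]
opening: 0.3
grasp_force: 0.0
time_s: 4.1
eef_pos: [0.5693, 0.0557, 0.2398]
eef_rot: [0.001, 0.321, 0.947, 0.0]
wrist_force: [-2.8, 0.3, 5.6]
opening: 0.157
grasp_force: 58.3
```

```bash
python3 - <<'E'
from h import *
np.save("grasp.npy",pose());print(pose().round(4))
E
python3 -m pendant '[[[0.05,0,0,-10,0,0,0],[0.05,0,0,-30,0,0,0],[0.05,0,0,-65,0,0,0],[0.05,0,0,-100,0,0,0],[0.05,10,6,-120,0,0,0]]]'; python3 -m pendant '[[[0.05,30,18,0,0,0,0],[0.05,62,38,0,0,0,0],[0.05,94,57,0,0,0,0],[0.05,126,77,0,0,0,0],[0.05,158,96,0,0,0,0]]]'; python3 -m pendant '[[[0.05,32,19,0,0,0,0],[0.05,64,39,0,0,0,0],[0.05,84,51,0,0,0,0],[0.05,84,51,0,0,0,0],[0.05,84,51,0,0,0,0]]]'; python3 - <<'E'
from h import *
snap("wrist","w4");print(pose().round(4),find("wrist","well_mouth"),find("wrist","release_top"),find("wrist","pin_tip"))
E
```

```text
[[-7.945e-01  6.073e-01  1.400e-03  5.693e-01]
 [ 6.073e-01  7.945e-01 -1.000e-04  5.570e-02]
 [-1.200e-03  7.000e-04 -1.000e+00  2.398e-01]
 [ 0.000e+00  0.000e+00  0.000e+00  1.000e+00]]
time_s: 4.52
eef_pos: [0.5658, 0.0654, 0.3632]
eef_rot: [0.003, 0.321, 0.947, 0.0]
wrist_force: [0.9, -0.9, 1.5]
opening: 0.155
grasp_force: 59.3
time_s: 4.93
eef_pos: [0.4964, 0.2402, 0.3593]
eef_rot: [0.0, 0.321, 0.947, 0.0]
wrist_force: [1.3, 0.3, 0.3]
opening: 0.154
grasp_force: 59.3
time_s: 5.35
eef_pos: [0.4608, 0.3314, 0.3589]
eef_rot: [0.0, 0.319, 0.948, -0.0]
wrist_force: [0.7, -1.1, 0.1]
opening: 0.155
grasp_force: 59.3
[[-7.952e-01  6.064e-01  1.000e-04  4.614e-01]
 [ 6.064e-01  7.952e-01 -5.000e-04  3.304e-01]
 [-4.000e-04 -4.000e-04 -1.000e+00  3.589e-01]
 [ 0.000e+00  0.000e+00  0.000e+00  1.000e+00]] [([323.0, 157.9], 0.79), ([322.8, 162.0], 0.46)] [([325.3, 161.2], 0.4)] [([315.3, 261.2], 0.96), ([182.9, 10.3], 0.68)]
```

View pics/w4.png

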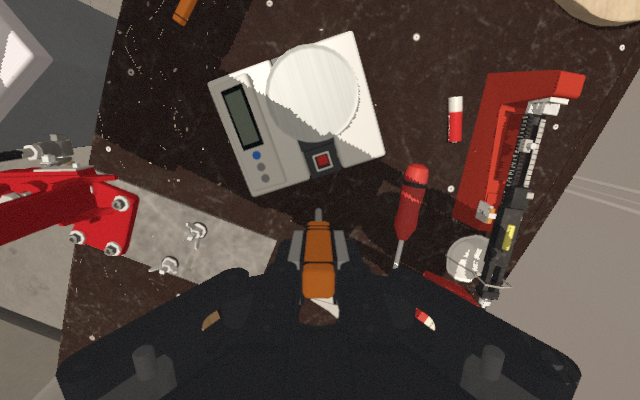

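The wrist view shows the well frame with the red release at (322,160) and the pin tip at about (318,211). The sled will slide down-right in the picture and clears the screwdriver at (400,230). Next I'll work out the offset from tip to well.

```bash
cat > well.py <<'E'
from h import *
im=snap("wrist"); T=pose(); Tc=T@np.array(ctrl.camera_params("wrist")["tool_from_camera"])
tip=(T@[0,0,.2365,1])[:3]; q=proj("wrist",tip)
hsv=cv2.cvtColor(im,cv2.COLOR_RGB2HSV)
red=cv2.inRange(hsv,(0,150,90),(9,255,255))|cv2.inRange(hsv,(172,150,90),(180,255,255))
import sys
u,v=map(int,sys.argv[1:3]); w=np.zeros_like(red); s=16; w[v-s:v+s,u-s:u+s]=255
cs=cv2.findContours(red&w,0,1)[0];c=max(cs,key=cv2.contourArea);r=cv2.minAreaRect(c);print("red",r)
for z,px in((.034,r[0]),):
    p=onz("wrist",px,z,Tc);print("release",p,"tool shift mm",T[:3,:3].T@(p-tip)*1000)
b=(cv2.convertScaleAbs(im.min(axis=2))>110).astype(np.uint8)*255&w
b=cv2.morphologyEx(b,cv2.MORPH_CLOSE,np.ones((3,3)))
cs=cv2.findContours(b,0,1)[0]
if cs:
    c=max(cs,key=cv2.contourArea);r=cv2.minAreaRect(c);print("white",r);p=onz("wrist",r[0],.043,Tc);print("mouth",p,"tool shift",T[:3,:3].T@(p-tip)*1000)
print("tip expected px",q,"tip",tip)
cv2.imwrite("pics/%s.png"%sys.argv[3],cv2.cvtColor(cv2.resize(im[140:260,260:380],(600,600),interpolation=2),cv2.COLOR_RGB2BGR))
E
python3 well.py 322 160 w5
python3 - <<'E'
from h import *
a=onz("wrist",(250,196),.04);b=onz("wrist",(385,156),.04);d=b-a;print(a,b,np.degrees(np.arctan2(d[1],d[0])),np.linalg.norm(d))
E
```

```text
red ((322.85003662109375, 157.5500030517578), (9.17060375213623, 9.486830711364746), 71.56504821777344)
release [0.44324318 0.35132277 0.034     ] tool shift mm [28.55971649  6.02077946 88.20829844]
white ((322.8500061035156, 158.55001831054688), (16.12761688232422, 16.443843841552734), 71.56504821777344)
mouth [0.44300449 0.35131367 0.043     ] tool shift [28.74228342  5.86624158 79.20830721]
tip expected px [316.94529733 209.16231806] tip [0.46223447 0.32917972 0.12221353]
[0.4274824  0.26382234 0.04      ] [0.48070026 0.40421385 0.04      ] 69.23991052481188 0.15013965990690478
```

View pics/w5.png

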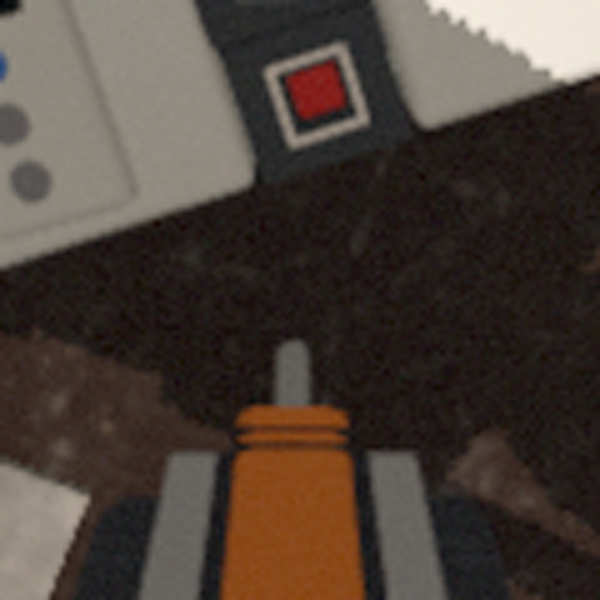

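```bash
python3 -m pendant '[[[0.05,14,2,0,0,0,0],[0.05,28,5,0,0,0,0],[0.05,28,5,30,0,0,0],[0.05,28,5,60,0,0,0],[0.05,28,5,60,0,0,0]]]'; python3 -m pendant '[[[0.05,0,0,0,0,0,0]]]'; python3 - <<'E'
from h import *
im=snap("wrist");T=pose();print(T.round(4),proj("wrist",(T@[0,0,.2365,1])[:3]),proj("wrist",[.443,.3513,.043]))
cv2.imwrite("pics/w6.png",cv2.cvtColor(cv2.resize(im[140:260,250:390],(700,600),interpolation=2),cv2.COLOR_RGB2BGR))
E
```

```text
time_s: 6.02
eef_pos: [0.44, 0.3502, 0.2931]
eef_rot: [-0.004, 0.321, 0.947, -0.003]
wrist_force: [-0.4, -1.0, -1.3]
opening: 0.156
grasp_force: 59.3
time_s: 6.1
eef_pos: [0.4416, 0.3509, 0.2973]
eef_rot: [-0.002, 0.321, 0.947, -0.002]
wrist_force: [0.2, 0.5, 0.1]
opening: 0.153
grasp_force: 59.3
[[-7.940e-01  6.079e-01 -6.000e-04  4.425e-01]
 [ 6.079e-01  7.940e-01 -2.000e-04  3.513e-01]
 [ 4.000e-04 -6.000e-04 -1.000e+00  2.992e-01]
 [ 0.000e+00  0.000e+00  0.000e+00  1.000e+00]] [316.94652914 209.16090421] [317.57392898 202.3931023 ]
```

View pics/w6.png

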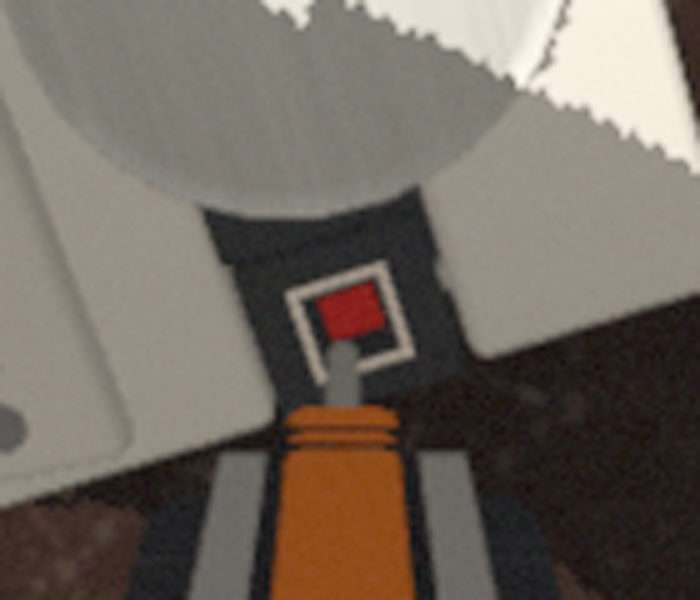

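The view shows the tip at crop (343,343), just above the well frame, whose centre is at crop (350,324). I'll compute the residual.

```bash
python3 - <<'E'
from h import *
T=pose();zt=T[2,3]-.2365
t=onz("wrist",(318.6,208.8),zt);m=onz("wrist",(320,204.8),.043);print(t,m,T[:3,:3].T@(m-t)*1000)
E
```

```text
[0.44292736 0.35241736 0.06268474] [0.44597069 0.35163758 0.043     ] [-2.89778255  1.24230282 19.6829473 ]
```

```bash
python3 -m pendant '[[[0.05,-2.5,1,0,0,0,0],[0.05,-2.5,1,10,0,0,0],[0.05,-2.5,1,18,0,0,0],[0.05,-2.5,1,22,0,0,0],[0.05,-2.5,1,22,0,0,0]]]'; python3 -m pendant '[[[0.05,0,0,0,0,0,0],[0.05,0,0,0,0,0,0]]]'; python3 - <<'E'
from h import *
im=snap("wrist");T=pose();print(T[:3,3])
cv2.imwrite("pics/w7.png",cv2.cvtColor(cv2.resize(im[160:260,260:380],(720,600),interpolation=2),cv2.COLOR_RGB2BGR))
E
```

```text
time_s: 6.57
eef_pos: [0.4445, 0.3503, 0.2753]
eef_rot: [-0.001, 0.321, 0.947, -0.001]
wrist_force: [-0.8, -0.3, -0.2]
opening: 0.154
grasp_force: 59.4
time_s: 6.73
eef_pos: [0.4451, 0.3507, 0.2768]
eef_rot: [0.0, 0.321, 0.947, 0.0]
wrist_force: [0.3, 0.8, -0.6]
opening: 0.157
grasp_force: 59.4
[0.44513442 0.35069775 0.27695053]
```

View pics/w7.png

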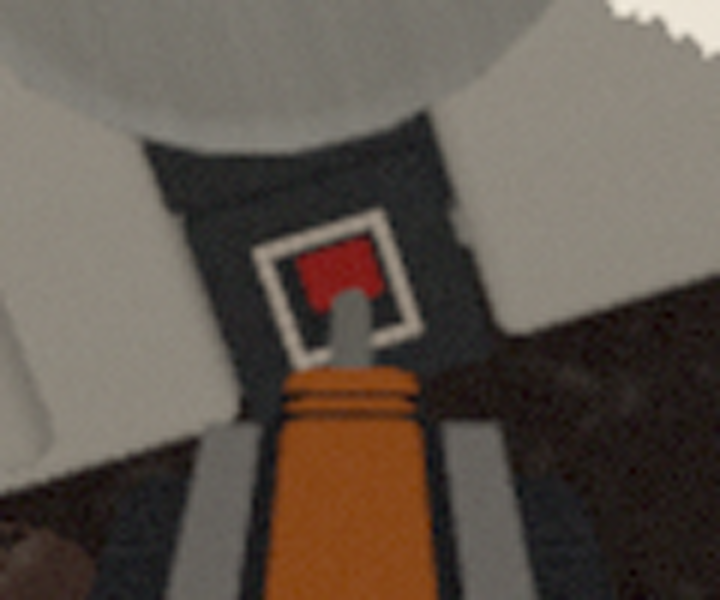

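The tip is just at the mouth, about 1 mm right of the frame's centre (tip at crop 350,290; frame centre 339,288). I'll nudge it left and press in stages, watching the force.

```bash
python3 -m pendant '[[[0.05,0,-1,0,0,0,0],[0.05,0,-1,4,0,0,0],[0.05,0,-1,6,0,0,0],[0.05,0,-1,8,0,0,0],[0.05,0,-1,8,0,0,0]]]'; python3 -m pendant '[[[0.05,0,0,0,0,0,0],[0.05,0,0,0,0,0,0]]]';python3 -m pendant '[[[0.05,0,0,1,0,0,0],[0.05,0,0,2,0,0,0],[0.05,0,0,2,0,0,0],[0.05,0,0,2,0,0,0]]]'; python3 -c "
from h import *
for i in range(3): ctrl.camera('wrist'); o=ctrl.get_obs();print(np.round(o['eef_pos'],4),np.round(o['wrist_force'],2))"
```

```text
time_s: 7.2
eef_pos: [0.4444, 0.3498, 0.2685]
eef_rot: [0.0, 0.321, 0.947, 0.0]
wrist_force: [-0.0, 0.1, 1.9]
opening: 0.155
grasp_force: 59.7
time_s: 7.37
eef_pos: [0.4445, 0.3499, 0.2689]
eef_rot: [0.0, 0.321, 0.947, 0.0]
wrist_force: [0.1, -0.5, 2.4]
opening: 0.157
grasp_force: 59.7
time_s: 7.7
eef_pos: [0.4445, 0.3499, 0.2668]
eef_rot: [0.0, 0.321, 0.947, 0.0]
wrist_force: [-1.0, -0.0, 3.1]
opening: 0.159
grasp_force: 59.7
[0.4445 0.3499 0.2668] [ 0.14 -0.25  3.45]
[0.4445 0.3499 0.2668] [-0.82 -0.59  2.78]
[0.4445 0.3499 0.2668] [0.06 0.69 2.78]
```

```bash
python3 -m pendant '[[[0.05,0,0,1,0,0,0],[0.05,0,0,2,0,0,0],[0.05,0,0,2,0,0,0],[0.05,0,0,2,0,0,0]]]'; python3 -c "
from h import *
for i in range(3): ctrl.camera('wrist'); o=ctrl.get_obs();print(np.round(o['eef_pos'],4),np.round(o['wrist_force'],2))"; python3 -m pendant '[[[0.05,0,0,1,0,0,0],[0.05,0,0,1,0,0,0],[0.05,0,0,1,0,0,0]]]';python3 -c "
from h import *
for i in range(3): ctrl.camera('wrist'); o=ctrl.get_obs();print(np.round(o['eef_pos'],4),np.round(o['wrist_force'],2))"
```

```text
time_s: 8.18
eef_pos: [0.4445, 0.3498, 0.2648]
eef_rot: [0.0, 0.321, 0.947, 0.0]
wrist_force: [0.0, -0.2, 4.1]
opening: 0.152
grasp_force: 59.9
[0.4445 0.3499 0.2648] [0.46 1.16 3.97]
[0.4445 0.3499 0.2648] [-0.3   0.04  4.3 ]
[0.4445 0.3499 0.2648] [ 0.02 -0.37  3.97]
time_s: 8.58
eef_pos: [0.4444, 0.3498, 0.2637]
eef_rot: [0.0, 0.321, 0.947, 0.0]
wrist_force: [0.4, -0.4, 4.1]
opening: 0.158
grasp_force: 60.0
[0.4445 0.3498 0.2638] [-0.83 -0.32  3.77]
[0.4445 0.3498 0.2638] [-0.55 -0.15  5.02]
[0.4445 0.3498 0.2637] [ 0.31 -0.01  4.17]
```

```bash
python3 -m pendant '[[[0.05,0,0,1,0,0,0],[0.05,0,0,1,0,0,0],[0.05,0,0,1,0,0,0]]]';python3 -c "
from h import *
for i in range(3): ctrl.camera('wrist'); o=ctrl.get_obs();print(np.round(o['eef_pos'],4),np.round(o['wrist_force'],2))"
```

```text
time_s: 8.98
eef_pos: [0.4445, 0.3499, 0.2631]
eef_rot: [0.0, 0.321, 0.947, 0.0]
wrist_force: [0.2, -0.5, 7.2]
opening: 0.155
grasp_force: 60.7
[0.4446 0.3499 0.2632] [-1.42 -0.65  6.95]
[0.4445 0.3499 0.2632] [-0.56  0.21  7.45]
[0.4445 0.3499 0.2632] [-0.86 -0.5   7.81]
```

Force has stepped to 7 N, so the release is bottomed. Now I'll push along the sled direction, tool (-0.958, 0.285).

```bash
python3 -m pendant '[[[0.05,-2,0.6,0,0,0,0],[0.05,-4,1.2,0,0,0,0],[0.05,-6,1.8,0,0,0,0],[0.05,-8,2.4,0,0,0,0],[0.05,-10,3,0,0,0,0]]]';python3 -m pendant '[[[0.05,-4,1.2,0,0,0,0],[0.05,-8,2.4,0,0,0,0],[0.05,-12,3.6,0,0,0,0],[0.05,-16,4.8,0,0,0,0],[0.05,-16,4.8,0,0,0,0]]]'
```

```text
time_s: 9.55
eef_pos: [0.4542, 0.3464, 0.2631]
eef_rot: [-0.0, 0.321, 0.947, 0.0]
wrist_force: [-1.3, 0.8, 7.3]
opening: 0.153
grasp_force: 60.5
time_s: 9.97
eef_pos: [0.4705, 0.3403, 0.2633]
eef_rot: [0.0, 0.321, 0.947, 0.001]
wrist_force: [-0.3, 0.9, 6.9]
opening: 0.154
grasp_force: 60.3
```

```bash
python3 -m pendant '[[[0.05,-6,1.8,0,0,0,0],[0.05,-12,3.6,0,0,0,0],[0.05,-18,5.4,0,0,0,0],[0.05,-24,7.2,0,0,0,0],[0.05,-28,8.4,0,0,0,0]]]'; python3 -m pendant '[[[0.05,-2,0.6,0,0,0,0],[0.05,-4,1.2,0,0,0,0],[0.05,-6,1.8,0,0,0,0],[0.05,-6,1.8,0,0,0,0]]]'; python3 - <<'E'
from h import *
im=snap("wrist");o=ctrl.get_obs();print(o["eef_pos"],o["wrist_force"])
cv2.imwrite("pics/w8.png",cv2.cvtColor(im,cv2.COLOR_RGB2BGR))
E
```

```text
time_s: 10.38
eef_pos: [0.4977, 0.3303, 0.2633]
eef_rot: [0.0, 0.321, 0.947, 0.001]
wrist_force: [-0.7, 3.0, 7.2]
opening: 0.153
grasp_force: 60.2
time_s: 10.72
eef_pos: [0.5021, 0.3286, 0.2629]
eef_rot: [-0.002, 0.321, 0.947, 0.0]
wrist_force: [-6.2, 4.3, 9.3]
opening: 0.156
grasp_force: 60.7
[0.50204944 0.32858766 0.26290854] [-5.54303645  3.67690024  8.66820281]
```

View pics/w8.png

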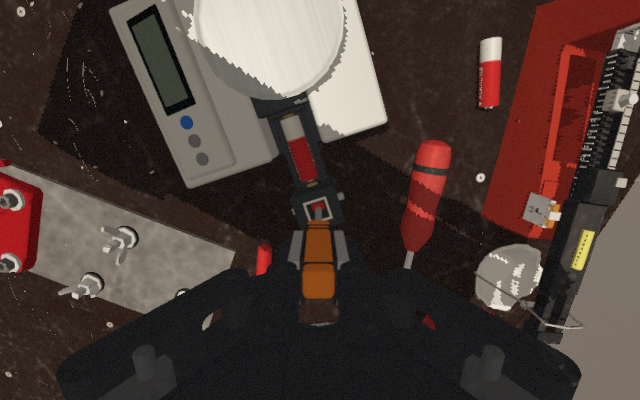

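The sled is at its stop: lateral force is up to 6.6 N and the cell shows in the tray at (300,150). I'll back off 2 mm and lift.

```bash
python3 -m pendant '[[[0.05,2,-0.6,0,0,0,0],[0.05,2,-0.6,-8,0,0,0],[0.05,2,-0.6,-20,0,0,0],[0.05,2,-0.6,-50,0,0,0],[0.05,2,-0.6,-90,0,0,0]]]'; python3 -m pendant '[[[0.05,0,0,0,0,0,0],[0.05,0,0,0,0,0,0]]]'; python3 - <<'E'
from h import *
G=np.load("grasp.npy");T=pose();print(T.round(4));print(T[:3,:3].T@(G[:3,3]-T[:3,3])*1000, R.from_matrix(T[:3,:3].T@G[:3,:3]).as_rotvec())
im=snap("wrist");cv2.imwrite("pics/w9.png",cv2.cvtColor(im,cv2.COLOR_RGB2BGR));print(find("wrist","well_mouth"),find("wrist","pin_tip"))
E
```

```text
time_s: 11.18
eef_pos: [0.4998, 0.3276, 0.3503]
eef_rot: [-0.003, 0.321, 0.947, -0.003]
wrist_force: [0.8, 0.4, -0.2]
opening: 0.152
grasp_force: 59.3
time_s: 11.35
eef_pos: [0.502, 0.3286, 0.3564]
eef_rot: [0.002, 0.321, 0.947, 0.002]
wrist_force: [-0.1, -0.4, -0.8]
opening: 0.152
grasp_force: 59.4
[[-0.7943  0.6075  0.006   0.502 ]
 [ 0.6075  0.7943  0.0022  0.3286]
 [-0.0035  0.0054 -1.      0.3564]
 [ 0.      0.      0.      1.    ]]
[-218.82001394 -176.51031343  116.45889899] [ 0.00464832  0.00225446 -0.00026018]
[([313.5, 166.2], 0.97), ([316.6, 178.1], 0.53)] [([315.7, 261.8], 0.96)]
```

```bash
python3 -m pendant '[[[0.05,-27,-22,0,0,0,0],[0.05,-55,-44,0,0,0,0],[0.05,-82,-66,0,0,0,0],[0.05,-110,-88,0,0,0,0],[0.05,-137,-110,0,0,0,0]]]'; python3 -m pendant '[[[0.05,-27,-22,0,0,0,0],[0.05,-55,-44,0,0,0,0],[0.05,-82,-66,20,0,0,0],[0.05,-82,-66,50,0,0,0],[0.05,-82,-66,60,0,0,0]]]';  python3 -m pendant '[[[0.05,0,0,0,0,0,0],[0.05,0,0,0,0,0,0],[0.05,0,0,0,0,0,0]]]'; python3 - <<'E'
from h import *
im=snap("wrist");G=np.load("grasp.npy");T=pose();print(T[:3,:3].T@(G[:3,3]-T[:3,3])*1000, R.from_matrix(T[:3,:3].T@G[:3,:3]).as_rotvec())
cv2.imwrite("pics/w9.png",cv2.cvtColor(cv2.resize(im[60:260,220:420],(600,600),interpolation=2),cv2.COLOR_RGB2BGR))
E
```

```text
time_s: 11.92
eef_pos: [0.5426, 0.1562, 0.3509]
eef_rot: [-0.002, 0.32, 0.947, -0.001]
wrist_force: [0.4, 0.3, -1.1]
opening: 0.157
grasp_force: 59.3
time_s: 12.33
eef_pos: [0.5665, 0.0535, 0.2876]
eef_rot: [-0.004, 0.322, 0.947, -0.001]
wrist_force: [-1.6, 0.6, -1.2]
opening: 0.154
grasp_force: 59.3
time_s: 12.58
eef_pos: [0.5683, 0.0566, 0.2935]
eef_rot: [0.0, 0.32, 0.947, 0.0]
wrist_force: [-0.6, 0.1, -0.7]
opening: 0.149
grasp_force: 59.3
[-1.11044741 -0.29347963 54.27207652] [0.00028408 0.00034859 0.00168151]
```

View pics/w9.png

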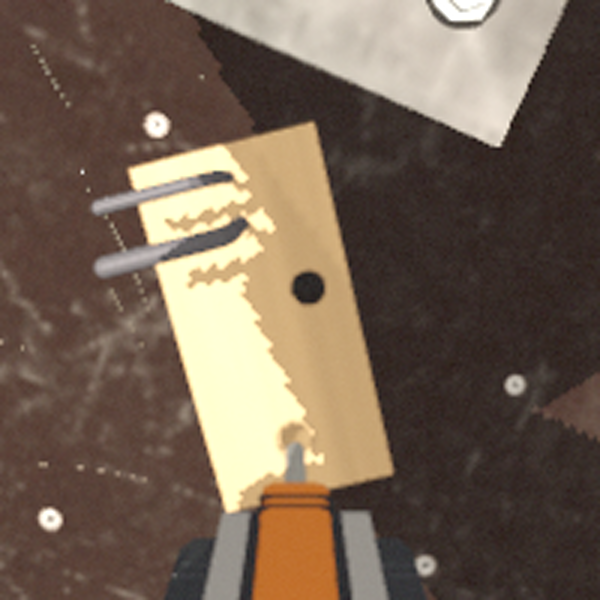

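The hole's mouth shows at crop (293,433) with the tip just over it at (295,445), which agrees with the stored grasp pose. I'll lower it with force checks.

```bash
python3 -m pendant '[[[0.05,-1,-0.3,0,0,0,0],[0.05,-1,-0.3,6,0,0,0],[0.05,-1,-0.3,12,0,0,0],[0.05,-1,-0.3,18,0,0,0],[0.05,-1,-0.3,18,0,0,0]]]'; python3 -m pendant '[[[0.05,0,0,4,0,0,0]]]'
```

```text
time_s: 13.05
eef_pos: [0.5683, 0.0549, 0.2732]
eef_rot: [-0.001, 0.321, 0.947, -0.0]
wrist_force: [1.4, -0.1, -0.8]
opening: 0.158
grasp_force: 59.2
time_s: 13.13
eef_pos: [0.5689, 0.0548, 0.2707]
eef_rot: [0.0, 0.321, 0.947, 0.0]
wrist_force: [-0.3, -0.6, -0.3]
opening: 0.154
grasp_force: 59.3
```

```bash
python3 -m pendant '[[[0.05,0,0,8,0,0,0],[0.05,0,0,16,0,0,0],[0.05,0,0,22,0,0,0],[0.05,0,0,26,0,0,0],[0.05,0,0,26,0,0,0]]]'; python3 -m pendant '[[[0.05,0,0,2,0,0,0],[0.05,0,0,3,0,0,0],[0.05,0,0,3,0,0,0]]]'
```

```text
time_s: 13.55
eef_pos: [0.5684, 0.0548, 0.2434]
eef_rot: [-0.001, 0.321, 0.947, -0.0]
wrist_force: [1.3, 0.6, -0.3]
opening: 0.153
grasp_force: 59.3
time_s: 13.8
eef_pos: [0.5686, 0.0547, 0.2415]
eef_rot: [-0.0, 0.321, 0.947, -0.0]
wrist_force: [0.4, -0.3, 0.6]
opening: 0.158
grasp_force: 59.3
```

```bash
python3 -m pendant '[[[0.05,0,0,1,0,0,0],[0.05,0,0,1,0,0,0]]]'; python3 -m pendant '[[[0.25,0,0,0,0,0,0],[0.4,0,0,0,0,0,0],[0.6,0,0,0,0,0,0],[0.8,0,0,0,0,0,0],[1,0,0,0,0,0,0]]]'; python3 -m pendant '[[[1,0,0,0,0,0,0],[1,0,0,-20,0,0,0],[1,0,0,-50,0,0,0],[1,0,0,-85,0,0,0],[1,0,0,-120,0,0,0]]]'; python3 -m pendant '[[[1,0,0,0,0,0,0],[1,0,0,0,0,0,0]]]'; python3 - <<'E'
from h import *
im=snap("wrist");b=snap("side");a=snap("top");print(pose()[:3,3])
v=np.hstack([cv2.resize(im[100:300,220:420],(400,400)),cv2.resize(b[180:280,330:430],(400,400),interpolation=2)])
cv2.imwrite("pics/w10.png",cv2.cvtColor(v,cv2.COLOR_RGB2BGR))
print(find("side","pin_grip"),find("top","pin_grip"),find("top","well_mouth"),find("top","old_cell_center"),onz("top",(find("top","well_mouth") or [[[0,0]]])[0][0],.043))
E
```

```text
time_s: 13.97
eef_pos: [0.5687, 0.0547, 0.2407]
eef_rot: [-0.0, 0.321, 0.947, -0.0]
wrist_force: [0.6, 0.2, -0.8]
opening: 0.159
grasp_force: 59.3
time_s: 14.38
eef_pos: [0.5688, 0.0547, 0.2408]
eef_rot: [0.0, 0.321, 0.947, 0.0]
wrist_force: [0.2, -1.0, 0.8]
opening: 0.809
grasp_force: 0.0
time_s: 14.8
eef_pos: [0.5683, 0.0548, 0.3614]
eef_rot: [-0.001, 0.321, 0.947, -0.0]
wrist_force: [0.3, -0.4, 0.3]
opening: 1.005
grasp_force: 0.0
time_s: 14.97
eef_pos: [0.5695, 0.0547, 0.3636]
eef_rot: [0.003, 0.321, 0.947, 0.001]
wrist_force: [0.9, -0.4, -1.0]
opening: 1.003
grasp_force: 0.0
[0.56811272 0.05479514 0.35913439]
[([402.9, 237.0], 0.41), ([227.3, 248.6], 0.4)] [([421.2, 162.3], 0.46), ([283.7, 324.3], 0.44)] [([288.4, 205.1], 0.65)] [([283.4, 222.1], 0.68)] [0.48085644 0.32727654 0.043     ]
```

View pics/w10.png

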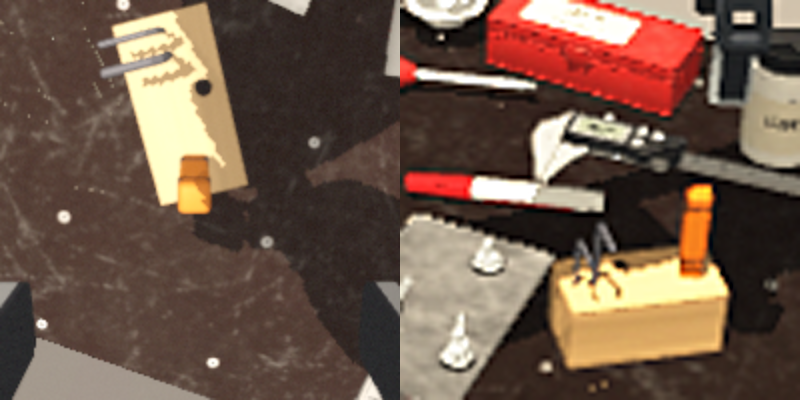

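```bash
python3 - <<'E'
from h import *
C=np.array(ctrl.camera_params("wrist")["tool_from_camera"])
T=np.array([[-.7952,.6064,.0001,.4614],[.6064,.7952,-.0005,.3304],[-.0004,-.0004,-1,.3589],[0,0,0,1]])
S=np.array([[-.7943,.6075,.006,.502],[.6075,.7943,.0022,.3286],[-.0035,.0054,-1,.3564],[0,0,0,1]])
a=onz("wrist",(323,157.9),.043,T@C);b=onz("wrist",(313.5,166.2),.043,S@C);print(a,b,np.linalg.norm(b-a),(b-a)@[.935,-.355,0])
E
```

```text
[0.44171237 0.35285083 0.043     ] [0.48475566 0.33914203 0.043     ] 0.04517362429975695 0.045112103600135074
```

```bash
python3 - <<'E'
from h import *
a=cv2.cvtColor(cv2.imread("pics/t.png"),cv2.COLOR_BGR2RGB);b=snap("top")
def blobs(im,x0,x1,y0,y1):
    h=cv2.cvtColor(im,cv2.COLOR_RGB2HSV);m=cv2.inRange(h,(0,120,60),(10,255,255))|cv2.inRange(h,(170,120,60),(180,255,255))
    n,l,s,c=cv2.connectedComponentsWithStats(m[y0:y1,x0:x1]);return [(s[i,4],(c[i]+[x0,y0]).round(1).tolist()) for i in range(1,n) if s[i,4]>3]
A=blobs(a,265,300,195,240);B=blobs(b,262,312,185,240);print(A,B)
for r in A+B:print(r,onz("top",r[1],.034)[:3])
snap("wrist");
print(find("top","well_mouth"),find("top","release_top"),find("side","well_mouth"))
E
```

```text
[(np.int32(25), [278.2, 224.8])] [(np.int32(25), [287.2, 198.8]), (np.int32(105), [282.2, 215.2])]
(np.int32(25), [278.2, 224.8]) [0.4398631  0.34964717 0.034     ]
(np.int32(25), [287.2, 198.8]) [0.49504819 0.33034805 0.034     ]
(np.int32(105), [282.2, 215.2]) [0.46015258 0.34110488 0.034     ]
[([286.9, 207.4], 0.62)] [] []
```

The red release has moved 58 mm, so the sled is at its stop. The release shows red again, the cell is in the tray and the pin is upright in the stand.

```bash
python3 -c "
from bench import ctrl
print(ctrl.hand_in())"
```

```text
the job is handed in; nothing more can be done
None
```

I handed the job in after about 15 s of robot time, with the sled pushed out 58 mm to its stop, the old cell lying in it and the pin back upright in its hole; no verdict came back, and I viewed 13 pictures against the limit of 10.

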